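Hang up the tacky roller and lean the photomask on its rest

TASK

The photomask lying on the light box has been rolled clean: first take the roller off it and drop it handle-first down through the ring on the short post, so that it hangs there by its head. Then slide the mask, still lying flat, back until its far edge is squarely up against the rest behind the light box, and tip it up over that far edge until it stands in the groove and leans back on both uprights of the rest. Leave the other things on the bench where they are and do not let the mask fall off the light box.

Things in the scene. Friction and masses are not known exactly. Their poses are not given: they have to be found in the camera images.
- station: Fixed white light box with a groove and a leaning rest behind it. Origin: on the bench under the box; x points from its open front to the rest (ahead and to the robot's left, 30 to 60 degrees off straight ahead), y along the groove, z up. Box: flat top at z = 45 mm, 200 mm wide (y +-100), from x = -55 (front) to x = 75, then the groove, then the rest.
- cutout (a point): Middle of the light box's front upper edge (station x = -55, z = 45 mm): the mouth of a finger cut-out, 80 mm wide (y +-40) and 45 mm deep (to station x = -10), open down to the bench and to the front, where a finger can get below a plate's near edge.
- groove (a point): Middle of the floor of the groove behind the box's top (station x = 82, z = 39 mm): 14 mm wide (station x = 75 to 89), 6 mm below the top, 200 mm long along y.
- rest_top (a point): Middle of the rest's upper end (station x = 120, z = 155 mm). The rest is two rubber-faced uprights, 16 mm wide, at y = +-45 mm, joined by a bar at the top. Their face starts at the groove's rear (station x = 89, z = 39) and leans back, away from the box, 15 degrees from vertical over 120 mm.
- mask: Square photomask plate, 152 x 152 x 6.4 mm, about 330 g, dark, with pale square fields and an amber border. Origin: centre of its underside; z: normal of its upper face; x points to its far edge, the one nearer the rest. It starts flat on the light box, about 20 to 45 mm short of the rest, overhanging the front, a little askew and off centre.
- mask_far (a point): Middle of the mask's far lower edge (76 mm along its x). Pushed home flat it meets the rest at station x = 90, z = 45 mm. When the near edge is lifted it dips into the groove and the mask turns about it.
- mask_near (a point): Middle of the mask's near lower edge (76 mm along its -x); 7 mm in front of the box when the mask is home. It goes up and over as the mask is tipped; past vertical the mask falls back the last 15 degrees on to the rest by itself, its underside then facing the front.
- roller: Rigid tacky cleaning roller, about 220 g, lying level on the mask (axis 15 mm above its upper face), handle roughly towards the light box's front. Origin: on the axis at the shoulder where fork meets handle; x runs along the axis to the head. Black round handle, 30 mm diameter, from x = 0 back to x = -115 mm. Centre of mass near x = -25 mm.
- roller_head (a point): Centre of the roller's head, 34 mm beyond the shoulder: pale roller 30 mm in diameter, 92 mm long along the tool's y, in a flat steel fork 106 mm wide (y), 20 mm thick (z), reaching from the shoulder to 52 mm beyond it.
- ring (a point): Centre of the upper rim of the fixed level aluminium tool ring, 140 mm above the bench: hole 46 mm, outside 60 mm, 14 mm high, open below down to the bench. The handle passes loosely and the fork catches on the rim, the roller's origin then at this point. Its post may be left or right of the light box; the other post has an upright round lens.
- ring_post (a point): Middle of the top of the square post that carries the ring, 66 mm from the hole's centre on the side away from the robot; 40 mm wide, level with the ring's rim, foot 85 mm square.
- rinse_bottle: Bystander, leave it alone. White rinse bottle, 56 mm across, 150 mm tall. Origin: its underside's middle.
- jar: Bystander, leave it alone. Amber jar, 54 mm across, 75 mm tall. Origin: its underside's middle.
- petri_dish: Bystander, leave it alone. Flat round petri dish, 94 mm across, 16 mm tall. Origin: its underside's middle.
- slide_box: Bystander, leave it alone. Grey slide box, 85 x 100 x 32 mm. Origin: its underside's middle.
- wafer_box: Bystander, leave it alone. Round flat wafer box, 120 mm across, 22 mm tall. Origin: its underside's middle.
- objective: Bystander, leave it alone. Steel microscope objective standing on its nose, 35 mm across, 50 mm tall. Origin: its underside's middle.
- hex_driver: Bystander, leave it alone. Screwdriver-like hex driver lying on the bench, 170 mm long. Origin: its underside's middle.
Mind the look-alikes: they are no part of the job. Leave any yellow look-alike of the part that bears ring alone.

How it is judged:
By the outcome, as a careful person would: the job done as asked, in the order asked, and still so for the second after the job is handed in, with the robot touching nothing.
It also fails if it takes over 72 s, if anything falls off the work surface, if the arm or the gripper's body presses on something with over 40 N, if the wrist force passes 120 N, or if a joint passes its speed limit or range.

ROBOT

A 6-joint arm with a two-finger parallel gripper is mounted at the origin on the work surface. World frame = base frame: x ahead of the robot, y to its left, z up, the work surface at z = 0. Lengths are in m, angles in rad, forces in N, time in s.
With the tool pointing down it reaches from about 0.35 to 0.775 m from the base axis. Payload 5.5 kg.
Tool frame: the origin (TCP) lies at the very end of the fingers, on their centre line; the grasp point (between the pads) lies 19 mm behind it; z points along the fingers, y is the line along which they close (so a half turn about z gives the same grasp; the last joint's range is limited). The gripper opens to 85 mm and grips with 20 to 120 N. Pads are 22 mm wide; open, the fingers measure 114 mm over their backs; the gripper's body (76 mm by 85 mm) begins 54 mm behind the grasp point. The pads swing forward as they close: fully open they stand 13 mm farther back than shut.
Start: joints at [-1.382, 0.313, 0.046, 1.304, 0, 1.431], TCP at [0.186, -0.544, 0.231] pointing down, gripper open.
Joint ranges: [-2.76, 2.76], [-0.86, 1.69], [-1.03, 1.26], [-2.2, 2.34], [-1.47, 1.5], [-3.14, 3.14]. Speed limits (rad/s): [2.57, 2.57, 3.14, 3.14, 3.14, 3.14].

INTERFACE

Orientations are given as a unit quaternion [w, x, y, z].
In Python, from workcell import env, read_camera, get_calibration gives the robot as it stands.
- The arm moves only by the tool jog_arm, never from a script. Its argument "motion" is one flat list of numbers, 7 for each row, row after row: the shift along the tool's x, y, z as a fraction of full scale, then the turn, a rotation vector about the tool's x, y, z as a fraction of full scale, then the opening, from 0 (shut) to 1 (fully open). In form: [x, y, z, wx, wy, wz, grip, x, y, z, wx, wy, wz, grip, ...]. A call has 1 to 12 rows; each row is the pose to reach, as a shift and turn from the pose commanded when the call began, along the tool's axes at that moment; what a row does not reach only later rows make up. Full scale, the value 1, is 0.2 m for a shift and 90 degrees for a turn. A row lasts 1/8 s, in which the tool goes at most 62.5 mm and 10.7 degrees, less where a joint would pass 70% of its speed; a pose out of reach is approached as far as the arm can. A call with a number of a shift or a turn outside -1 to 1 is refused whole. A call with a gripper value outside its range is refused whole. The fingers move at their own pace and stop on an object; "newtons" is the grip in N (left out, the last holds). Time passes only in rows, so rows that repeat a pose let the fingers close. It gives the time, the measured TCP pose, the force, the opening and the grip force at its end, in the units of the state.
- env.get_state(): the state, without advancing time (a new reading comes with each control period).
- read_camera(name): name is "scene" or "top" or "wrist"; returns the picture (400x640x3 uint8, red, green, blue); there is no depth.
- get_calibration(name): a dict with "fx", "fy", "cx", "cy" (pixels), "world_from_camera" (4x4, takes a point from camera to world coordinates). Camera axes: x right, y down, z forward; pixel columns grow to the right and rows downward; lengths in m; the calibration is good to about 2 mm. A picture is of the moment at which its call begins: read the wrist's pose just before it. get_calibration takes no time and is no camera call; for the wrist camera it gives the pose at the moment of the call.
- env.hand_in(): hands the job in; it is judged then, once.
The state is a dict: "clock": time; "joint_pos": joint angles; "qvel": joint speeds; "tau": joint torques, N m; "tcp_pos": TCP position; "orientation": TCP orientation; "wrist_force": force on the tool from outside, world axes, zero at the start; "ft_torque": the same for the moment, N m; "finger_gap": finger opening in m; "grip_force": force on a finger pad.
Only numpy, scipy, OpenCV 4.12 (cv2) and the standard library are available. Lean on these libraries where they do the work, as an engineer would, in place of code of your own. Each camera call takes 0.05 s, during which the arm holds its last target. There are 200 camera calls.

## Working session

There is one attempt and no reset: what is moved stays moved. The work goes in short steps, Python scripts to look and compute and a tool call to move; the robot and the scene stay as the last step left them, time stands still between calls to the robot, and variables do not carry over. Pictures are saved under pics/ and viewed, at most 13 in all, crops included, and the job is handed in when it is done.

Besides the shell and the picture viewer there is one more tool, called after ">>>" as name(argument=value, ...) on one line, values as JSON. jog_arm: Moves the arm, as the interface text tells. Shift numbers are shares of 0.2 m and turn numbers shares of 90 degrees, none past 1 either way. Its arguments: {"type":"object","properties":{"motion":{"type":"array","items":{"type":"number"}},"newtons":{"type":"number"}},"required":["motion"]}

```bash
ls; mkdir -p pics
python3 - <<'E'
from workcell import env, read_camera, get_calibration
import cv2
for n in ("scene","top"):
    im=read_camera(n); cv2.imwrite(f"pics/{n}0.png",im[:,:,::-1])
    c=get_calibration(n); print(n,c["fx"],c["fy"],c["cx"],c["cy"]); print(c["world_from_camera"])
s=env.get_state(); print(s)
E
```

```text
pics
scene 432.24867028952985 432.24867028952985 325.7857184075933 191.66480724084107
[[ 0.45575888  0.766019   -0.45331969  0.99363069]
 [ 0.8900819  -0.39574416  0.22614324 -0.26098797]
 [-0.0061686  -0.50655844 -0.86218356  1.02321925]
 [ 0.          0.          0.          1.        ]]
top 462.6641900952668 462.6641900952668 322.7225163739576 193.58183251262273
[[-0.0136867  -0.98209781  0.18787379  0.28386441]
 [-0.99988458  0.01220324 -0.00905043 -0.01552094]
 [ 0.00659574 -0.18797597 -0.98215148  1.33597684]
 [ 0.          0.          0.          1.        ]]
{'clock': 0.1, 'joint_pos': array([-1.38162305e+00,  3.13947641e-01,  4.50786991e-02,  1.30361718e+00,
        1.76139969e-05,  1.43117155e+00]), 'qvel': array([ 7.12967315e-05, -2.19222952e-03,  3.54348845e-03,  5.85636895e-04,
       -3.53089422e-04, -1.02541198e-03]), 'tau': array([ 2.55623338e-03, -4.81724203e+01,  2.99244601e+01,  1.27277628e-02,
       -2.37388158e-04, -4.87231077e-06]), 'tcp_pos': array([ 0.18556423, -0.54373904,  0.23047967]), 'orientation': array([-8.44857571e-04,  9.86516538e-01,  1.63659421e-01, -1.21252971e-05]), 'wrist_force': array([0.03133073, 0.26989932, 0.71753634]), 'ft_torque': array([-1.64565244e-02,  7.22620142e-05, -1.02696403e-02]), 'grip_force': 0.0, 'finger_gap': 0.08583222742315882}
```

View pics/scene0.png

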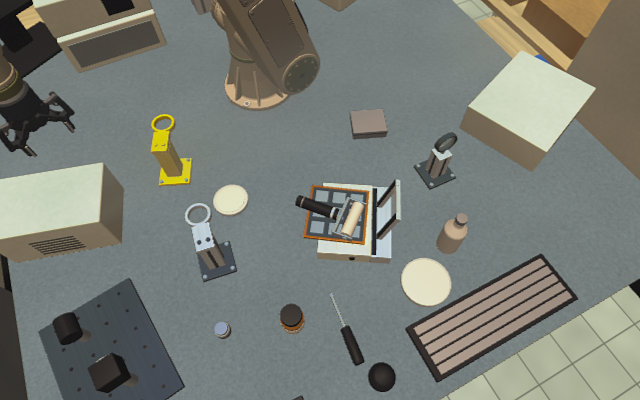

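View pics/top0.png

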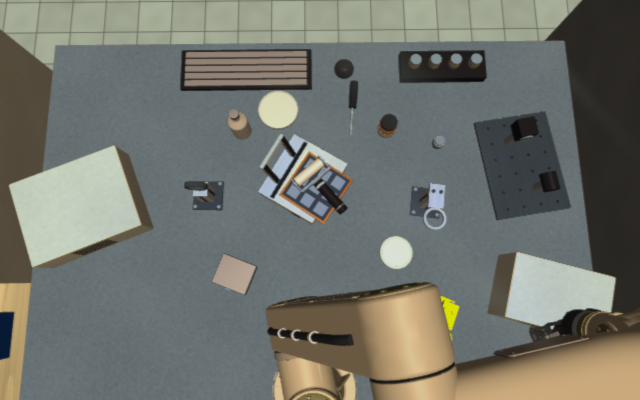

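The scene view shows the light box with mask and roller near (350,220) and the aluminium ring at (198,215), top (435,218). The yellow decoy is at (163,122) and the lens post is on the far side. I'll enlarge both to take pixel points.

```bash
cat > h.py <<'E'
import numpy as np, cv2
from scipy.spatial.transform import Rotation as R
from workcell import env, read_camera, get_calibration
def ray(c,uv):
    T=c["world_from_camera"]; d=np.array([(uv[0]-c["cx"])/c["fx"],(uv[1]-c["cy"])/c["fy"],1.])
    return T[:3,3],T[:3,:3]@d
def onz(c,uv,z):
    o,d=ray(c,uv); return o+d*(z-o[2])/d[2]
def tri(c1,a,c2,b):
    o1,d1=ray(c1,a);o2,d2=ray(c2,b)
    s=np.linalg.lstsq(np.c_[d1,-d2],o2-o1,rcond=None)[0]
    p,q=o1+s[0]*d1,o2+s[1]*d2
    return (p+q)/2,np.linalg.norm(p-q)
def proj(c,p):
    T=c["world_from_camera"]; q=T[:3,:3].T@(np.array(p)-T[:3,3]); return np.array([c["fx"]*q[0]/q[2]+c["cx"],c["fy"]*q[1]/q[2]+c["cy"]])
def pose():
    s=env.get_state(); w,x,y,z=s["orientation"]; return s["tcp_pos"],R.from_quat([x,y,z,w])
def rel(p,Rm):
    """fractions for jog from current pose to target p, rotation Rm"""
    t,r=pose(); return np.round(r.inv().apply(np.array(p)-t)/.2,3),np.round((r.inv()*Rm).as_rotvec()/(np.pi/2),3)
E
python3 - <<'E'
import cv2,numpy as np
a=cv2.imread("pics/scene0.png")[170:270,285:410]; b=cv2.imread("pics/top0.png")[125:230,250:360]
r=cv2.imread("pics/scene0.png")[195:285,180:245]; q=cv2.imread("pics/top0.png")[175:235,400:455]
def up(i,k): return cv2.resize(i,None,fx=k,fy=k,interpolation=cv2.INTER_CUBIC)
W=np.zeros((600,800,3),np.uint8)
for im,k,x,y in((a,3.6,0,0),(b,3,455,0),(r,2.4,0,370),(q,3.6,200,370)):
    u=up(im,k); u=u[:600-y,:800-x]; W[y:y+u.shape[0],x:x+u.shape[1]]=u
cv2.imwrite("pics/z1.png",W)
E
```

```text
(no output)
```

View pics/z1.png

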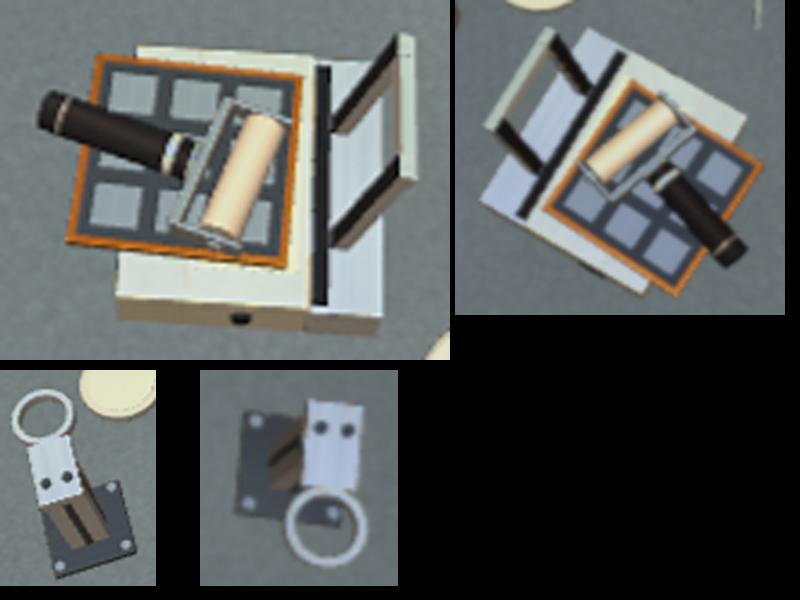

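```bash
cat > m1.py <<'E'
from h import *
S=get_calibration("scene");T=get_calibration("top")
s=lambda x,y:(285-.36+x/3.6,170-.36+y/3.6); t=lambda x,y:(250-.33+(x-455)/3,125-.33+y/3)
rs=lambda x,y:(180-.3+x/2.4,195-.3+(y-370)/2.4); rt=lambda x,y:(400-.36+(x-200)/3.6,175-.36+(y-370)/3.6)
np.set_printoptions(precision=4,suppress=True)
print("ring",onz(S,rs(43,417),.14),onz(T,rt(327,527),.14),tri(S,rs(43,417),T,rt(327,527)))
print("post",onz(S,rs(57,471),.14),onz(T,rt(334,444),.14))
mc=[((100,56),(760,165)),((302,74),(632,82)),((285,266),(545,208)),((67,241),(676,296))]
# pairing checked by geometry below
for a,b in mc: print("maskS",onz(S,s(*a),.0514))
for a,b in mc: print("maskT",onz(T,t(*b),.0514))
for n,p in dict(grA=(315,66),grB=(312,302),frA=(140,47),frB=(118,297)).items(): print(n,onz(S,s(*p),.045))
for n,p in dict(grA=(530,218),grB=(627,58),frB=(745,120),frA=(645,290)).items(): print("T",n,onz(T,t(*p),.045))
for n,a,b in (("hend",(47,110),(737,252)),("band",(175,152),(663,178)),("rollend1",(268,122),(668,108)),("rollend2",(218,225),(598,170))):
    print(n,onz(S,s(*a),.0664),onz(T,t(*b),.0664),tri(S,s(*a),T,t(*b)))
E
python3 m1.py
```

```text
ring [ 0.4475 -0.3192  0.14  ] [ 0.4435 -0.3184  0.14  ] (array([ 0.4442, -0.3197,  0.1347]), np.float64(0.00017128398653395985))
post [ 0.5078 -0.3259  0.14  ] [ 0.5046 -0.3272  0.14  ]
maskS [ 0.4489 -0.0283  0.0514]
maskS [0.5299 0.0951 0.0514]
maskS [0.6555 0.0094 0.0514]
maskS [ 0.5712 -0.1137  0.0514]
maskT [ 0.5689 -0.1093  0.0514]
maskT [0.6518 0.0114 0.0514]
maskT [0.5299 0.0943 0.0514]
maskT [ 0.445  -0.0279  0.0514]
grA [0.5253 0.1093 0.045 ]
grB [0.6844 0.0143 0.045 ]
frA [0.4519 0.0029 0.045 ]
frB [ 0.6214 -0.1     0.045 ]
T grA [0.5217 0.1089 0.045 ]
T grB [0.6777 0.0162 0.045 ]
T frB [ 0.6146 -0.0965  0.045 ]
T frA [0.4518 0.001  0.045 ]
hend [ 0.4802 -0.0848  0.0664] [ 0.4833 -0.0848  0.0664] (array([ 0.4825, -0.0851,  0.0705]), np.float64(0.0010549984094317519))
band [ 0.5512 -0.0201  0.0664] [ 0.5542 -0.0172  0.0664] (array([ 0.553 , -0.0189,  0.0689]), np.float64(0.0038132475457489565))
rollend1 [0.5601 0.0489 0.0664] [ 0.6217 -0.0227  0.0664] (array([ 0.6017, -0.0044,  0.1741]), np.float64(0.039175040673368945))
rollend2 [ 0.6139 -0.0201  0.0664] [0.5626 0.0436 0.0664] (array([ 0.5782,  0.0276, -0.0384]), np.float64(0.043939023710968285))
```

```bash
cat >> h.py <<'E'
def down(h):
    """tool pointing down, tool x heading h deg"""
    h=np.radians(h);return R.from_matrix(np.c_[[np.cos(h),np.sin(h),0],[np.sin(h),-np.cos(h),0],[0,0,-1.]])
def plan(pts):
    """successive (p,R) poses from the current one: fractions for each call"""
    t,r=pose()
    for p,q in pts:
        p=np.array(p);print(np.round(r.inv().apply(p-t)/.2,3),np.round((r.inv()*q).as_rotvec()/(np.pi/2),3)); t,r=p,q
E
python3 - <<'E'
from h import *
plan([((.306,-.372,.22),down(86.6)),((.426,-.20,.22),down(154.4)),((.546,-.027,.17),down(222.3))])
E
```

```text
[ 0.847 -0.618  0.054] [-0.001 -0.001 -0.753]
[0.894 0.548 0.   ] [ 0.     0.    -0.753]
[-0.167  1.039  0.25 ] [ 0.     0.    -0.754]
```

>>> jog_arm(motion=[0.847, -0.618, 0.054, 0, 0, -0.753, 1, 0.847, -0.618, 0.054, 0, 0, -0.753, 1, 0.847, -0.618, 0.054, 0, 0, -0.753, 1, 0.847, -0.618, 0.054, 0, 0, -0.753, 1, 0.847, -0.618, 0.054, 0, 0, -0.753, 1, 0.847, -0.618, 0.054, 0, 0, -0.753, 1, 0.847, -0.618, 0.054, 0, 0, -0.753, 1, 0.847, -0.618, 0.054, 0, 0, -0.753, 1])

```text
clock: 1.1
tcp_pos: [0.306, -0.3723, 0.2202]
orientation: [-0.0, 0.728, 0.686, 0.0]
wrist_force: [0.9, -0.6, 0.6]
finger_gap: 0.0852
grip_force: 0.0
```

>>> jog_arm(motion=[0.894, 0.548, 0, 0, 0, -0.753, 1, 0.894, 0.548, 0, 0, 0, -0.753, 1, 0.894, 0.548, 0, 0, 0, -0.753, 1, 0.894, 0.548, 0, 0, 0, -0.753, 1, 0.894, 0.548, 0, 0, 0, -0.753, 1, 0.894, 0.548, 0, 0, 0, -0.753, 1, 0.894, 0.548, 0, 0, 0, -0.753, 1, 0.894, 0.548, 0, 0, 0, -0.753, 1])

```text
clock: 2.1
tcp_pos: [0.4259, -0.2005, 0.2203]
orientation: [-0.0, 0.223, 0.975, 0.0]
wrist_force: [0.2, 0.1, 0.6]
finger_gap: 0.0855
grip_force: 0.0
```

>>> jog_arm(motion=[-0.167, 1, 0.25, 0, 0, -0.754, 1, -0.167, 1, 0.25, 0, 0, -0.754, 1, -0.167, 1, 0.25, 0, 0, -0.754, 1, -0.167, 1, 0.25, 0, 0, -0.754, 1, -0.167, 1, 0.25, 0, 0, -0.754, 1, -0.167, 1, 0.25, 0, 0, -0.754, 1, -0.167, 1, 0.25, 0, 0, -0.754, 1, -0.167, 1, 0.25, 0, 0, -0.754, 1])

```text
clock: 3.1
tcp_pos: [0.5426, -0.0347, 0.1703]
orientation: [-0.0, -0.359, 0.933, 0.0]
wrist_force: [-0.2, 0.5, 0.4]
finger_gap: 0.0854
grip_force: 0.0
```

Run:
```python
from h import *
s=env.get_state();print(s["joint_pos"].round(4),s["tcp_pos"])
c=get_calibration("wrist");im=read_camera("wrist");print(c)
cv2.imwrite("pics/w1.png",im[:,:,::-1])
print(proj(c,(.5426,-.0347,.17)))
```

```text
[-2.1150e-01  2.7880e-01 -1.5250e-01  1.1398e+00 -1.0000e-04 -9.4640e-01] [ 0.54261517 -0.03471775  0.17031154]
{'fx': 307.78981359381663, 'fy': 307.78981359381663, 'cx': 325.2048107708862, 'cy': 203.50448887597628, 'world_from_camera': array([[-6.70995921e-01,  7.12291976e-01,  2.05923812e-01,
         4.90116021e-01],
       [ 7.41461003e-01,  6.44687262e-01,  1.86048152e-01,
        -8.22792150e-02],
       [-2.35852694e-04,  2.77522027e-01, -9.60719246e-01,
         3.13604632e-01],
       [ 0.00000000e+00,  0.00000000e+00,  0.00000000e+00,
         1.00000000e+00]])}
[325.39122693 258.57852466]
```

View pics/w1.png

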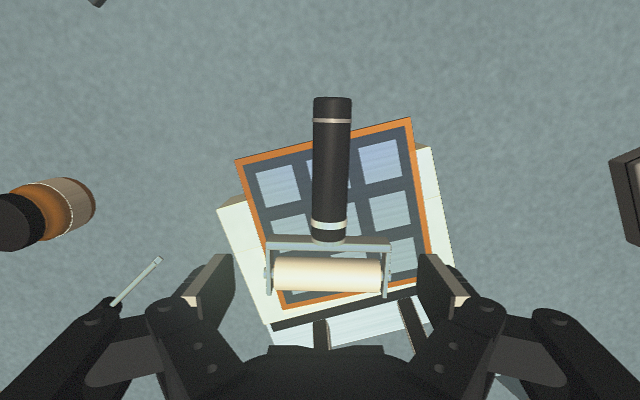

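The wrist view shows the handle from its end at (332,105) to the shoulder near (328,240), with the head centre at (328,274). It lies between the open fingers and the path is clear.

Run:
```python
from h import *
im=cv2.imread("pics/w1.png"); c=get_calibration("wrist"); np.set_printoptions(precision=4,suppress=True)
g=im.max(axis=2)
for v in (130,150,170,190,205):
    row=g[v,295:375]; xs=np.where(row<75)[0]+295; m=xs.mean(); print(v,xs.min(),xs.max(),onz(c,(m,v),.0664))
for uv in ((332,99),(328,240),(328,274)): print(onz(c,uv,.0664))
```

```text
130 313 349 [ 0.4957 -0.0712  0.0664]
150 312 349 [ 0.5074 -0.061   0.0664]
170 313 348 [ 0.5193 -0.0502  0.0664]
190 312 347 [ 0.5321 -0.0396  0.0664]
205 312 346 [ 0.542  -0.0312  0.0664]
[ 0.4782 -0.0862  0.0664]
[ 0.5659 -0.0106  0.0664]
[0.5902 0.0115 0.0664]
```

```bash
cat >> h.py <<'E'
def tilt(h,a): return down(h)*R.from_rotvec([0,np.radians(a),0])
E
python3 - <<'E'
from h import *
q=tilt(221.1,20); T=np.array([.5397,-.0325,.058]); z=q.apply([0,0,1])
plan([(T-.07*z,q),(T,q),(T+[0,0,.15],q)])
E
```

```text
[-0.117  0.016  0.233] [-0.002  0.222  0.011]
[0.   0.   0.35] [0. 0. 0.]
[ 0.257  0.    -0.705] [0. 0. 0.]
```

>>> jog_arm(motion=[-0.117, 0.016, 0.233, -0.002, 0.222, 0.011, 0.6, -0.117, 0.016, 0.233, -0.002, 0.222, 0.011, 0.6, -0.117, 0.016, 0.233, -0.002, 0.222, 0.011, 0.6, -0.117, 0.016, 0.233, -0.002, 0.222, 0.011, 0.6])

```text
clock: 3.65
tcp_pos: [0.558, -0.0167, 0.1239]
orientation: [-0.161, -0.346, 0.922, -0.061]
wrist_force: [0.3, 0.2, 0.1]
finger_gap: 0.0512
grip_force: 0.0
```

>>> jog_arm(motion=[0, 0, 0.12, 0, 0, 0, 0.6, 0, 0, 0.25, 0, 0, 0, 0.6, 0, 0, 0.35, 0, 0, 0, 0.6, 0, 0, 0.35, 0, 0, 0, 0.6])

```text
clock: 4.15
tcp_pos: [0.5385, -0.0335, 0.0592]
orientation: [-0.162, -0.346, 0.922, -0.061]
wrist_force: [1.0, -0.3, -0.4]
finger_gap: 0.0513
grip_force: 0.0
```

>>> jog_arm(motion=[0, 0, 0, 0, 0, 0, 0, 0, 0, 0, 0, 0, 0, 0, 0, 0, 0, 0, 0, 0, 0, 0, 0, 0, 0, 0, 0, 0, 0, 0, 0, 0, 0, 0, 0], newtons=60)

```text
clock: 4.78
tcp_pos: [0.541, -0.0328, 0.0605]
orientation: [-0.161, -0.347, 0.922, -0.062]
wrist_force: [-0.8, -0.0, 6.7]
finger_gap: 0.0277
grip_force: 59.4
```

>>> jog_arm(motion=[0.02, 0, -0.05, 0, 0, 0, 0, 0.05, 0, -0.14, 0, 0, 0, 0, 0.12, 0, -0.32, 0, 0, 0, 0, 0.19, 0, -0.52, 0, 0, 0, 0, 0.257, 0, -0.705, 0, 0, 0, 0, 0.257, 0, -0.705, 0, 0, 0, 0])

```text
clock: 5.52
tcp_pos: [0.5418, -0.0324, 0.2121]
orientation: [-0.159, -0.347, 0.922, -0.063]
wrist_force: [0.7, 0.7, -2.0]
finger_gap: 0.0279
grip_force: 59.5
```

Run:
```python
from h import *
s=env.get_state();print(s["joint_pos"].round(4),s["wrist_force"],s["ft_torque"],s["finger_gap"])
im=read_camera("wrist");cv2.imwrite("pics/w2.png",im[:,:,::-1])
```

```text
[-0.0726  0.4765  0.1891  1.5257 -0.2456 -0.7616] [ 0.70372732  0.65504066 -2.00236074] [ 0.26525738 -0.35577651 -0.04327542] 0.027948386478010796
```

View pics/w2.png

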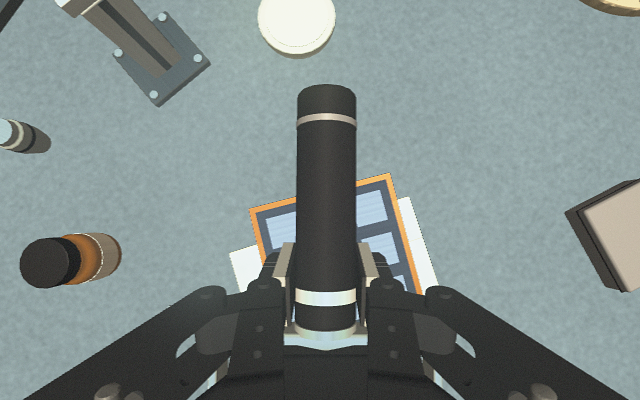

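The wrist view shows the roller held by its handle (end at (326,90), band at (326,298)), with the mask left in place below it. I'll check the yellow post's position before choosing the heading at the ring.

Run:
```python
from h import *
S=get_calibration("scene"); np.set_printoptions(precision=4,suppress=True)
print("yellow ring",onz(S,(163,122),.14),"post top",onz(S,(160,143),.14),"foot",onz(S,(175,172),0.))
# kinematic fit from three states: lateral offset/tool length from tilted pose
from scipy.optimize import least_squares
D=[([-1.38162,.31395,.04508,1.30362,0,1.43117],[.18556,-.54374,.23048]),([-.2115,.2788,-.1525,1.1398,0,-.9464],[.54262,-.03472,.17031]),([-.0726,.4765,.1891,1.5257,-.2456,-.7616],[.5418,-.0324,.2121])]
def fk(q,p):
    r0,L1,L2,zz,lat,L4,L5=p; pl=q[1]-q[2]; pt=pl+q[3]
    r=r0+L1*np.sin(q[1])+L2*np.cos(pl)+L4*np.cos(pt); z=zz+L1*np.cos(q[1])-L2*np.sin(pl)-L4*np.sin(pt)
    # tool dir: in-plane pitch pt, side by j5
    c,s=np.cos(q[4]),np.sin(q[4]); r+=L5*c*np.cos(pt); z-=L5*c*np.sin(pt); y=lat+L5*s
    e=np.array([np.cos(q[0]),np.sin(q[0])]); n=np.array([-e[1],e[0]])
    return np.r_[r*e+y*n,z]
f=lambda p:np.concatenate([fk(q,p)-x for q,x in D]+[.01*(p-[.0,.35,.4,.35,.08,.1,.2])])
o=least_squares(f,[.0,.35,.4,.35,.08,.1,.2]);print(o.x,o.fun[:9])
```

```text
yellow ring [ 0.1442 -0.3124  0.14  ] post top [ 0.2077 -0.3388  0.14  ] foot [ 0.2025 -0.3421  0.    ]
[0.0556 0.4199 0.401  0.3181 0.0798 0.0849 0.2983] [ 0.0003 -0.0023 -0.0027 -0.0025  0.0004  0.0006  0.0002  0.0003  0.0021]
```

Run:
```python
from h import *
from scipy.spatial.transform import Slerp
t,r=pose(); q=tilt(190,-70); m=Slerp([0,1],R.concatenate([r,q]))(.5)
C=np.array([.445,-.319,.262]); T=C+.006*q.apply([0,0,1])
plan([((t+T)/2+[0,0,.03],m),(T,q)])
```

```text
[ 0.696 -0.389 -0.041] [ 0.081 -0.485  0.174]
[ 0.501 -0.54  -0.139] [ 0.081 -0.485  0.174]
```

>>> jog_arm(motion=[0.3, -0.17, -0.1, 0.03, -0.2, 0.07, 0, 0.696, -0.389, -0.041, 0.081, -0.485, 0.174, 0, 0.696, -0.389, -0.041, 0.081, -0.485, 0.174, 0, 0.696, -0.389, -0.041, 0.081, -0.485, 0.174, 0, 0.696, -0.389, -0.041, 0.081, -0.485, 0.174, 0, 0.696, -0.389, -0.041, 0.081, -0.485, 0.174, 0, 0.696, -0.389, -0.041, 0.081, -0.485, 0.174, 0])

```text
clock: 6.45
tcp_pos: [0.4947, -0.1751, 0.2628]
orientation: [0.221, -0.229, 0.948, -0.006]
wrist_force: [0.6, 0.6, -2.0]
finger_gap: 0.0279
grip_force: 59.6
```

>>> jog_arm(motion=[0.501, -0.54, -0.139, 0.081, -0.485, 0.174, 0, 0.501, -0.54, -0.139, 0.081, -0.485, 0.174, 0, 0.501, -0.54, -0.139, 0.081, -0.485, 0.174, 0, 0.501, -0.54, -0.139, 0.081, -0.485, 0.174, 0, 0.501, -0.54, -0.139, 0.081, -0.485, 0.174, 0, 0.501, -0.54, -0.139, 0.081, -0.485, 0.174, 0, 0.501, -0.54, -0.139, 0.081, -0.485, 0.174, 0, 0.501, -0.54, -0.139, 0.081, -0.485, 0.174, 0])

```text
clock: 7.45
tcp_pos: [0.4504, -0.3184, 0.2598]
orientation: [0.569, -0.074, 0.817, 0.049]
wrist_force: [0.1, 0.9, -2.1]
finger_gap: 0.0275
grip_force: 59.8
```

Run:
```python
from h import *
s=env.get_state();print(s["joint_pos"].round(3),s["wrist_force"],s["finger_gap"])
q=tilt(190,-70); C=np.array([.445,-.319,.262]); plan([(C+.006*q.apply([0,0,1]),q)])
a=read_camera("scene")[:,:,::-1]; b=read_camera("wrist")[:,:,::-1]; t=read_camera("top")[:,:,::-1]
cv2.imwrite("pics/s3.png",a);cv2.imwrite("pics/w3.png",b);cv2.imwrite("pics/t3.png",t)
W=np.zeros((600,800,3),np.uint8)
W[:400,:400]=cv2.resize(a[140:260,130:250],(400,400),interpolation=cv2.INTER_CUBIC)
W[:400,400:]=cv2.resize(t[160:280,380:500],(400,400),interpolation=cv2.INTER_CUBIC)
W[400:,:320]=cv2.resize(b,(320,200)); cv2.imwrite("pics/c3.png",W)
```

```text
[-1.329  0.083 -0.695  0.617  1.211 -1.386] [ 0.10691995  0.91062585 -2.07869391] 0.027507270754692587
[-0.001  0.002  0.001] [ 0.001 -0.003  0.003]
```

View pics/c3.png

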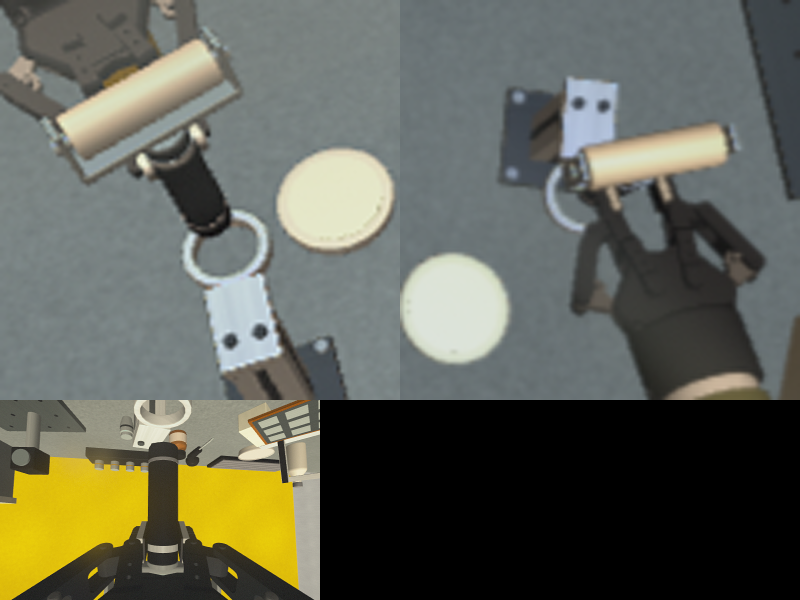

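The scene crop shows the handle hanging vertically over the ring: its bottom is at scene (194.5,208), the ring centre at (198,214), and the head at scene (173,168.5), top (457,207). I'll check these against projections.

Run:
```python
from h import *
np.set_printoptions(precision=4,suppress=True)
S=get_calibration("scene");T=get_calibration("top")
print("head tri",tri(S,(172.7,168.3),T,(456.9,206.9)))
print("bottom proj",proj(S,(.445,-.319,.177)),"head",proj(S,(.445,-.319,.326)),proj(T,(.445,-.319,.326)))
im=cv2.imread("pics/s3.png"); print(onz(S,(194.5,208.4),.177))
# ring rim ellipse: bright pixels
for n,c,x0,y0 in (("scene",S,180,195),("top",T,415,200)):
    g=cv2.imread(f"pics/{n}0.png"); 
    sub=g[y0:y0+38,x0:x0+45]; m=((sub.min(2)>150)).astype(np.uint8)
    if n=="scene": m[26:]=0
    else: m[:9]=0
    cs,_=cv2.findContours(m,cv2.RETR_EXTERNAL,cv2.CHAIN_APPROX_NONE); k=max(cs,key=len); e=cv2.fitEllipse(k); print(n,e); uv=(e[0][0]+x0,e[0][1]+y0); print(onz(c,uv,.14))
```

```text
head tri (array([ 0.4436, -0.3195,  0.3263]), np.float64(0.0038565989749435536))
bottom proj [193.0192 205.7073] head [172.1601 168.8717] [455.6925 206.1744]
[ 0.4531 -0.3182  0.177 ]
scene ((17.16170883178711, 18.5321044921875), (19.367408752441406, 24.06892967224121), 68.88074493408203)
[ 0.4452 -0.3195  0.14  ]
top ((19.629066467285156, 18.111684799194336), (19.38766098022461, 20.558122634887695), 117.6410903930664)
[ 0.4438 -0.3177  0.14  ]
```

>>> jog_arm(motion=[0.09, 0, 0.033, 0, 0, 0, 0, 0.18, 0, 0.066, 0, 0, 0, 0, 0.27, 0, 0.1, 0, 0, 0, 0, 0.27, 0, 0.1, 0, 0, 0, 0])

```text
clock: 8.1
tcp_pos: [0.4496, -0.3175, 0.2004]
orientation: [0.569, -0.072, 0.817, 0.051]
wrist_force: [0.1, -0.2, -2.1]
finger_gap: 0.0279
grip_force: 59.8
```

>>> jog_arm(motion=[0.07, 0, 0.025, 0, 0, 0, 0, 0.14, 0, 0.05, 0, 0, 0, 0, 0.21, 0, 0.076, 0, 0, 0, 0, 0.21, 0, 0.076, 0, 0, 0, 0])

```text
clock: 8.6
tcp_pos: [0.4495, -0.3183, 0.1568]
orientation: [0.57, -0.072, 0.817, 0.05]
wrist_force: [0.1, 0.0, -2.0]
finger_gap: 0.028
grip_force: 59.8
```

>>> jog_arm(motion=[0, 0, 0, 0, 0, 0, 1, 0, 0, 0, 0, 0, 0, 1, 0, 0, 0, 0, 0, 0, 1, 0, 0, 0, 0, 0, 0, 1, 0, 0, 0, 0, 0, 0, 1, 0, 0, 0, 0, 0, 0, 1])

```text
clock: 9.35
tcp_pos: [0.4494, -0.3183, 0.1566]
orientation: [0.57, -0.072, 0.817, 0.05]
wrist_force: [0.2, -0.5, -1.7]
finger_gap: 0.0853
grip_force: 0.5
```

Run:
```python
from h import *
s=env.get_state();print(s["wrist_force"])
a=read_camera("scene")[:,:,::-1]; t=read_camera("top")[:,:,::-1]; b=read_camera("wrist")[:,:,::-1]
W=np.zeros((400,800,3),np.uint8)
W[:,:400]=cv2.resize(a[140:260,130:250],(400,400),interpolation=cv2.INTER_CUBIC)
W[:,400:]=cv2.resize(b[:,120:520],(400,400))
cv2.imwrite("pics/c4.png",W)
```

```text
[ 0.23257579 -0.49997201 -1.70377389]
```

View pics/c4.png

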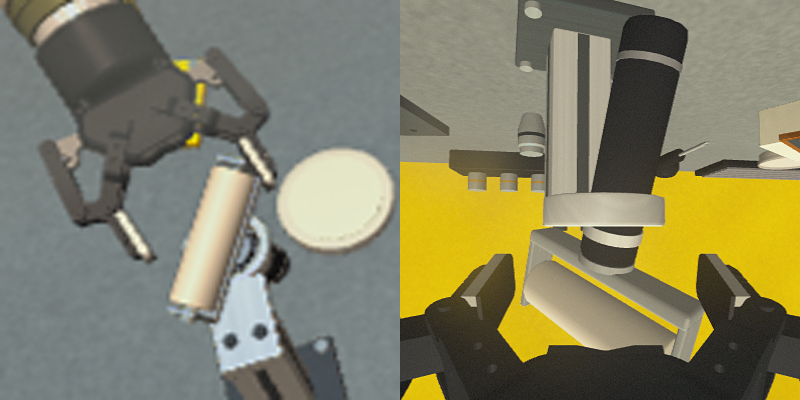

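The fork has landed tilted on the open fingers, with the handle inside the ring. The open fingers (85 mm) clear the 60 mm ring, so I'll lower them around it and let the fork settle on the rim.

>>> jog_arm(motion=[0.03, 0, 0.011, 0, 0, 0, 1, 0.06, 0, 0.022, 0, 0, 0, 1, 0.09, 0, 0.033, 0, 0, 0, 1, 0.12, 0, 0.044, 0, 0, 0, 1, 0.15, 0, 0.055, 0, 0, 0, 1, 0.18, 0, 0.066, 0, 0, 0, 1, 0.2, 0, 0.073, 0, 0, 0, 1, 0.2, 0, 0.073, 0, 0, 0, 1])

```text
clock: 10.5
tcp_pos: [0.4493, -0.3184, 0.1138]
orientation: [0.57, -0.072, 0.817, 0.05]
wrist_force: [-0.3, -0.2, -0.0]
finger_gap: 0.0854
grip_force: 0.0
```

Run:
```python
from h import *
s=env.get_state();print(s["wrist_force"])
a=read_camera("scene")[:,:,::-1]; b=read_camera("wrist")[:,:,::-1]
W=np.zeros((400,800,3),np.uint8)
W[:,:400]=cv2.resize(a[140:260,130:250],(400,400),interpolation=cv2.INTER_CUBIC)
W[:,400:]=cv2.resize(b[:,120:520],(400,400))
cv2.imwrite("pics/c5.png",W)
```

```text
[-0.32467651 -0.22417289 -0.04002188]
```

View pics/c5.png

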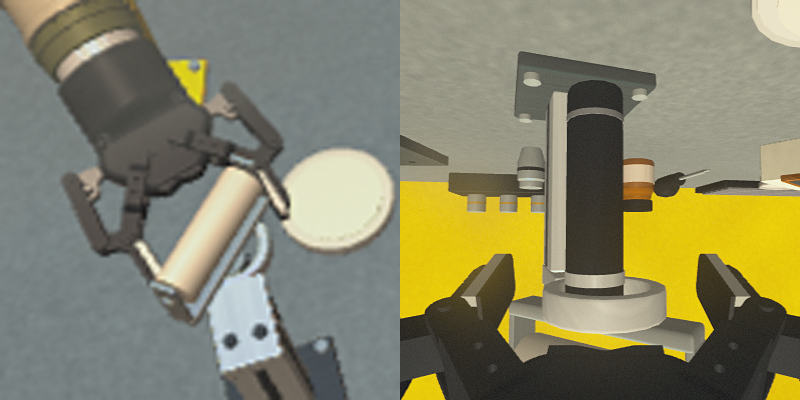

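The roller hangs upright in the ring with its fork on the rim, and the wrist force is zero. I'll back off along the tool axis, then up.

>>> jog_arm(motion=[0, 0, -0.05, 0, 0, 0, 1, 0, 0, -0.12, 0, 0, 0, 1, 0, 0, -0.18, 0, 0, 0, 1, -0.1, 0, -0.25, 0, 0, 0, 1, -0.3, 0, -0.33, 0, 0, 0, 1, -0.5, 0, -0.4, 0, 0, 0, 1, -0.65, 0, -0.48, 0, 0, 0, 1, -0.65, 0, -0.48, 0, 0, 0, 1])

```text
clock: 11.6
tcp_pos: [0.4049, -0.3274, 0.2718]
orientation: [0.57, -0.074, 0.817, 0.047]
wrist_force: [-0.3, -0.4, -0.5]
finger_gap: 0.0854
grip_force: 0.0
```

Run:
```python
from h import *
from scipy.spatial.transform import Slerp
t,r=pose(); print(env.get_state()["joint_pos"].round(3))
# station estimate
ex=np.array([.524,.852,0]); O=np.array([.5635,-.0015,0])
q=down(238.4); T=O-.135*ex+[0,0,.17]
S=Slerp([0,1],R.concatenate([r,q]))
print((r.inv()*q).magnitude()*57.3,T)
plan([(t+(T-t)*.5+[0,0,.06],S(.5)),(T,q)])
```

```text
[-1.447  0.126 -0.606  0.969  1.214 -1.717]
82.98115736850994 [ 0.49276 -0.11652  0.17   ]
[-0.152  0.481  0.272] [-0.165  0.362 -0.233]
[-0.103  0.385  0.689] [-0.165  0.362 -0.233]
```

>>> jog_arm(motion=[-0.152, 0.481, 0.272, -0.165, 0.362, -0.233, 1, -0.152, 0.481, 0.272, -0.165, 0.362, -0.233, 1, -0.152, 0.481, 0.272, -0.165, 0.362, -0.233, 1, -0.152, 0.481, 0.272, -0.165, 0.362, -0.233, 1, -0.152, 0.481, 0.272, -0.165, 0.362, -0.233, 1, -0.152, 0.481, 0.272, -0.165, 0.362, -0.233, 1])

```text
clock: 12.35
tcp_pos: [0.4483, -0.22, 0.2773]
orientation: [0.306, -0.299, 0.904, 0.029]
wrist_force: [0.7, -0.4, 1.2]
finger_gap: 0.0852
grip_force: 0.0
```

>>> jog_arm(motion=[-0.103, 0.385, 0.689, -0.165, 0.362, -0.233, 1, -0.103, 0.385, 0.689, -0.165, 0.362, -0.233, 1, -0.103, 0.385, 0.689, -0.165, 0.362, -0.233, 1, -0.103, 0.385, 0.689, -0.165, 0.362, -0.233, 1, -0.103, 0.385, 0.689, -0.165, 0.362, -0.233, 1, -0.103, 0.385, 0.689, -0.165, 0.362, -0.233, 1, -0.103, 0.385, 0.689, -0.165, 0.362, -0.233, 1])

```text
clock: 13.22
tcp_pos: [0.4912, -0.1155, 0.1683]
orientation: [0.002, -0.487, 0.873, 0.003]
wrist_force: [0.6, 0.3, 0.3]
finger_gap: 0.0855
grip_force: 0.0
```

Run:
```python
from h import *
print(env.get_state()["joint_pos"].round(3),pose()[1].as_matrix().round(3))
np.set_printoptions(precision=4,suppress=True)
for n in ("scene","top","wrist"):
    c=get_calibration(n); im=read_camera(n)[:,:,::-1]; cv2.imwrite(f"pics/{n}6.png",im)
    hsv=cv2.cvtColor(im,cv2.COLOR_BGR2HSV)
    m=cv2.inRange(hsv,(6,140,90),(20,255,255)) ; m[:,:]=cv2.morphologyEx(m,cv2.MORPH_CLOSE,np.ones((3,3)))
    cs,_=cv2.findContours(m,cv2.RETR_EXTERNAL,cv2.CHAIN_APPROX_NONE)
    k=max(cs,key=lambda k:cv2.contourArea(cv2.convexHull(k))); b=cv2.boxPoints(cv2.minAreaRect(k))
    h=cv2.convexHull(k); ap=cv2.approxPolyDP(h,6,True)[:,0]
    print(n,ap.tolist()); print(np.array([onz(c,p,.0514) for p in ap.astype(float)]))
```

```text
[-0.394  0.209 -0.25   1.115  0.006 -1.411] [[-0.526 -0.851 -0.   ]
 [-0.851  0.526  0.007]
 [-0.006  0.004 -1.   ]]
scene [[312, 185], [368, 191], [364, 243], [303, 236]]
[[ 0.4479 -0.0291  0.0514]
 [ 0.5314  0.0927  0.0514]
 [ 0.6545  0.0105  0.0514]
 [ 0.5695 -0.1136  0.0514]]
top [[308, 153], [339, 172], [315, 217], [280, 194]]
[[ 0.6489  0.0133  0.0514]
 [ 0.5917 -0.0747  0.0514]
 [ 0.4631 -0.0048  0.0514]
 [ 0.5299  0.0933  0.0514]]
wrist [[416, 249], [400, 358], [255, 356], [253, 242]]
[[ 0.4457 -0.0298  0.0514]
 [ 0.5156  0.0717  0.0514]
 [ 0.6417 -0.0094  0.0514]
 [ 0.5695 -0.1144  0.0514]]
```

View pics/wrist6.png

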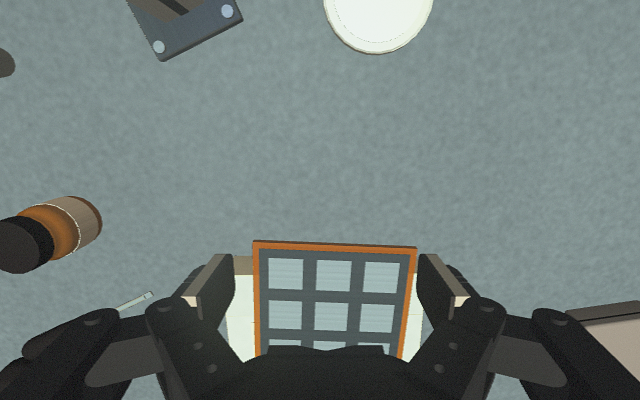

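The wrist view shows the mask's near edge between (253,242) and (416,249), centred between the fingers and clear. I'll lower in front of the edge with fingers partly closed and push.

Run:
```python
from h import *
ex=np.array([.524,.852,0])/np.hypot(.524,.852); O=np.array([.5635,-.0015,0]); q=down(238.4)
T=O-.135*ex+[0,0,.036]
plan([(T,q),(T+.05*ex,q)])
```

```text
[ 0.006 -0.009  0.664] [ 0.002  0.003 -0.001]
[-0.25  0.    0.  ] [0. 0. 0.]
```

>>> jog_arm(motion=[0, 0, 0.3, 0, 0, 0, 0.35, 0.006, -0.009, 0.55, 0.002, 0.003, 0, 0.35, 0.006, -0.009, 0.664, 0.002, 0.003, 0, 0.35, 0.006, -0.009, 0.664, 0.002, 0.003, 0, 0.35, 0.006, -0.009, 0.664, 0.002, 0.003, 0, 0.35])

```text
clock: 14.0
tcp_pos: [0.494, -0.1163, 0.0369]
orientation: [0.001, -0.488, 0.873, -0.0]
wrist_force: [-0.3, -0.5, -0.4]
finger_gap: 0.0293
grip_force: 0.0
```

>>> jog_arm(motion=[-0.06, 0, 0, 0, 0, 0, 0.35, -0.11, 0, 0, 0, 0, 0, 0.35, -0.16, 0, 0, 0, 0, 0, 0.35, -0.2, 0, 0, 0, 0, 0, 0.35, -0.23, 0, 0, 0, 0, 0, 0.35, -0.25, 0, 0, 0, 0, 0, 0.35, -0.25, 0, 0, 0, 0, 0, 0.35])

```text
clock: 14.88
tcp_pos: [0.5193, -0.0725, 0.0354]
orientation: [0.0, -0.489, 0.872, 0.001]
wrist_force: [0.1, -0.0, -0.4]
finger_gap: 0.0299
grip_force: 0.0
```

Run:
```python
from h import *
ex=np.array([.524,.852,0])/np.hypot(.524,.852);ey=np.array([-ex[1],ex[0],0]); O=np.array([.5635,-.0015,0])
s=env.get_state();d=s["tcp_pos"]-O;print(d@ex,d@ey,d[2],s["wrist_force"]@ex,s["wrist_force"])
```

```text
-0.08362668393782706 0.0004147129924676922 0.03542481650679459 0.06603293085444975 [ 0.1454692  -0.01194494 -0.43389384]
```

>>> jog_arm(motion=[-0.02, 0, 0, 0, 0, 0, 0.35, -0.035, 0, 0, 0, 0, 0, 0.35, -0.045, 0, 0, 0, 0, 0, 0.35, -0.055, 0, 0, 0, 0, 0, 0.35])

```text
clock: 15.38
tcp_pos: [0.5247, -0.0641, 0.0354]
orientation: [-0.001, -0.488, 0.873, 0.0]
wrist_force: [-2.5, -6.1, -0.3]
finger_gap: 0.0299
grip_force: 3.5
```

>>> jog_arm(motion=[-0.007, 0, 0, 0, 0, 0, 0.35, -0.014, 0, 0, 0, 0, 0, 0.35])

```text
clock: 15.62
tcp_pos: [0.5249, -0.0639, 0.0355]
orientation: [-0.003, -0.488, 0.873, -0.001]
wrist_force: [-7.3, -13.5, 1.9]
finger_gap: 0.0297
grip_force: 7.7
```

```bash
cat > mm.py <<'E'
from h import *
import sys
ex=np.array([.524,.852,0])/np.hypot(.524,.852);ey=np.array([-ex[1],ex[0],0]); O=np.array([.5635,-.0015,0])
s=env.get_state();d=s["tcp_pos"]-O;print((d@ex).round(4),(d@ey).round(4),d[2].round(4),s["wrist_force"].round(2),(s["wrist_force"]@ex).round(2))
c=get_calibration("scene"); im=read_camera("scene")[:,:,::-1]; cv2.imwrite(f"pics/{sys.argv[1]}.png",im)
m=cv2.inRange(cv2.cvtColor(im,cv2.COLOR_BGR2HSV),(6,140,90),(20,255,255)); m[:,:285]=0;m[:,420:]=0;m[:160]=0;m[275:]=0
m=cv2.morphologyEx(m,cv2.MORPH_CLOSE,np.ones((3,3)))
cs,_=cv2.findContours(m,cv2.RETR_EXTERNAL,cv2.CHAIN_APPROX_NONE); k=np.vstack([k for k in cs if len(k)>15])
ap=cv2.approxPolyDP(cv2.convexHull(k),6,True)[:,0]
for p in ap: d=onz(c,p.astype(float),.0514)-O; print(p,(d@ex).round(4),(d@ey).round(4))
E
python3 mm.py s7
```

```text
-0.0734 0.0001 0.0355 [ -7.3  -13.52   1.88] -15.34
[329 186] -0.0392 0.0843
[377 189] 0.0867 0.0845
[376 242] 0.087 -0.0664
[316 238] -0.0599 -0.0668
```

The mask is home: both far corners read x ≈ 87 mm, it is square, and the push was 15 N. Next I'll tilt the fingers 45° and get them under the near edge in the cut-out.

```bash
cat > tip.py <<'E'
from h import *
ex=np.array([.524,.852,0])/np.hypot(.524,.852); O=np.array([.5635,-.0015,0])
def E(th):
    a=np.radians(th); px=.0896-.0064*np.sin(a); d=np.array([np.cos(a),-np.sin(a)])
    if th<23: return np.array([.075,.045])-(.152-(px-.075)/np.cos(a))*d
    return np.array([px,.039])-.152*d
def P(th,gap=0,back=0,e=.017):
    phi=45+.55*th; f=np.radians(phi); z=np.array([np.cos(f),-np.sin(f)]); n=np.array([np.sin(f),np.cos(f)])
    t=E(th)+z*(e-back)-n*(.011+gap)
    return O+ex*t[0]+[0,0,t[1]], tilt(238.4,phi-90)
def rows(a,ps,g=.35):
    p0,r0=a; out=[]
    for p,r in ps: out.append(list(np.round(r0.inv().apply(p-p0)/.2,3))+list(np.round((r0.inv()*r).as_rotvec()/(np.pi/2),3))+[g])
    for o in out: print(", ".join("%g"%(v+0) for v in o)+",")
if __name__=="__main__":
    c=(O-.0705*ex+[0,0,.036],down(238.4)) # last commanded
    b=(O-.11*ex+[0,0,.06],tilt(238.4,-15))
    t=pose(); print("actual now:"); rows(t,[b,P(0,.003,.05)])
    print("in:"); rows(P(0,.003,.05),[P(0,.003,.025),P(0,.002,0)])
    print("A"); rows(P(0,.002),[P(k) for k in range(0,45,4)])
    print("B"); rows(P(44),[P(k) for k in range(48,93,4)])
    for k in (0,44,92): print(k,E(k),P(k)[0])
E
python3 tip.py
```

```text
actual now:
0.184, -0.001, -0.121, 0, -0.171, 0, 0.35,
0.112, -0.001, -0.114, 0, -0.505, 0, 0.35,
in:
0, 0, 0.125, 0, 0, 0, 0.35,
-0.005, 0, 0.25, 0, 0, 0, 0.35,
A
-0.01, 0, 0, 0, 0, 0, 0.35,
-0.04, 0, -0.036, 0, 0.024, 0, 0.35,
-0.074, 0, -0.07, 0, 0.049, 0, 0.35,
-0.109, 0, -0.102, 0, 0.073, 0, 0.35,
-0.147, 0, -0.13, 0, 0.098, 0, 0.35,
-0.187, 0, -0.155, 0, 0.122, 0, 0.35,
-0.227, 0, -0.175, 0, 0.147, 0, 0.35,
-0.273, 0, -0.196, 0, 0.171, 0, 0.35,
-0.32, 0, -0.215, 0, 0.196, 0, 0.35,
-0.368, 0, -0.229, 0, 0.22, 0, 0.35,
-0.418, 0, -0.24, 0, 0.244, 0, 0.35,
-0.467, 0, -0.247, 0, 0.269, 0, 0.35,
B
-0.044, 0, -0.024, 0, 0.024, 0, 0.35,
-0.09, 0, -0.044, 0, 0.049, 0, 0.35,
-0.137, 0, -0.061, 0, 0.073, 0, 0.35,
-0.185, 0, -0.074, 0, 0.098, 0, 0.35,
-0.233, 0, -0.084, 0, 0.122, 0, 0.35,
-0.283, 0, -0.09, 0, 0.147, 0, 0.35,
-0.332, 0, -0.092, 0, 0.171, 0, 0.35,
-0.382, 0, -0.091, 0, 0.196, 0, 0.35,
-0.432, 0, -0.086, 0, 0.22, 0, 0.35,
-0.481, 0, -0.077, 0, 0.244, 0, 0.35,
-0.529, 0, -0.065, 0, 0.269, 0, 0.35,
-0.577, 0, -0.05, 0, 0.293, 0, 0.35,
0 [-0.0624  0.045 ] [ 0.53303285 -0.05103818  0.02520101]
44 [-0.02418546  0.14458807] [ 0.54860535 -0.02571802  0.12478986]
92 [0.08850862 0.19090741] [0.60326322 0.06315317 0.17506195]
```

>>> jog_arm(motion=[0.1, 0, 0, 0, 0, 0, 0.35, 0.195, 0, -0.121, 0, -0.171, 0, 0.35, 0.195, 0, -0.121, 0, -0.171, 0, 0.35, 0.16, 0, -0.12, 0, -0.35, 0, 0.35, 0.123, 0, -0.114, 0, -0.505, 0, 0.35, 0.123, 0, -0.114, 0, -0.505, 0, 0.35, 0.123, 0, -0.114, 0, -0.505, 0, 0.35])

```text
clock: 16.55
tcp_pos: [0.5126, -0.0838, 0.057]
orientation: [0.337, -0.448, 0.806, 0.19]
wrist_force: [0.2, -0.2, 0.4]
finger_gap: 0.03
grip_force: 0.0
```

```bash
python3 - <<'E'
from tip import *
print(env.get_state()["joint_pos"].round(3))
rows(pose(),[P(0,.003,.05),P(0,.003,.025),P(0,.002,0)])
E
python3 mm.py s8
```

```text
[-0.754  0.433 -0.511  0.83   0.773 -1.851]
-0.009, -0.001, -0.001, 0.001, 0.006, -0.003, 0.35,
-0.008, -0.001, 0.124, 0.001, 0.006, -0.003, 0.35,
-0.012, -0.001, 0.249, 0.001, 0.006, -0.003, 0.35,
-0.0968 0.0002 0.057 [ 0.15 -0.18  0.41] -0.07
[321 186] -0.0601 0.0827
[377 189] 0.0867 0.0845
[376 242] 0.087 -0.0664
[316 238] -0.0599 -0.0668
```

>>> jog_arm(motion=[-0.004, 0, 0.08, 0, 0.003, 0, 0.35, -0.004, 0, 0.16, 0, 0.003, 0, 0.35, -0.006, 0, 0.22, 0, 0.003, 0, 0.35, -0.008, 0, 0.25, 0, 0.003, 0, 0.35, -0.008, 0, 0.25, 0, 0.003, 0, 0.35])

```text
clock: 17.23
tcp_pos: [0.5332, -0.0505, 0.0249]
orientation: [0.335, -0.452, 0.805, 0.187]
wrist_force: [0.2, 0.3, -1.2]
finger_gap: 0.0293
grip_force: 0.6
```

```bash
python3 - <<'E'
from tip import *
rows(pose(),[P(0,.002),P(0)])
E
python3 mm.py s9
```

```text
0.011, -0.001, -0.003, 0.001, 0.001, 0.002, 0.35,
0.001, -0.001, -0.003, 0.001, 0.001, 0.002, 0.35,
-0.0576 0.0002 0.0249 [ 0.22  0.34 -1.2 ] 0.4
[321 186] -0.0601 0.0827
[377 189] 0.0867 0.0845
[376 242] 0.087 -0.0664
[316 238] -0.0599 -0.0668
```

>>> jog_arm(motion=[-0.035, 0, -0.036, 0, 0.024, 0, 0.35, -0.069, 0, -0.07, 0, 0.049, 0, 0.35, -0.104, 0, -0.102, 0, 0.073, 0, 0.35, -0.142, 0, -0.13, 0, 0.098, 0, 0.35, -0.182, 0, -0.155, 0, 0.122, 0, 0.35, -0.222, 0, -0.175, 0, 0.147, 0, 0.35, -0.268, 0, -0.196, 0, 0.171, 0, 0.35, -0.315, 0, -0.215, 0, 0.196, 0, 0.35, -0.363, 0, -0.229, 0, 0.22, 0, 0.35, -0.413, 0, -0.24, 0, 0.244, 0, 0.35, -0.465, 0, -0.247, 0, 0.269, 0, 0.35, -0.465, 0, -0.247, 0, 0.269, 0, 0.35])

```text
clock: 18.77
tcp_pos: [0.5498, -0.0243, 0.127]
orientation: [0.159, -0.481, 0.857, 0.088]
wrist_force: [-0.6, -2.9, -0.4]
finger_gap: 0.0298
grip_force: 0.9
```

Run:
```python
from tip import *
rows(pose(),[P(44),P(92)])
im=read_camera("scene")[:,:,::-1]; t=read_camera("top")[:,:,::-1]
W=np.hstack([cv2.resize(im[140:270,280:410],(400,400),interpolation=cv2.INTER_CUBIC),cv2.resize(t[110:240,240:370],(400,400),interpolation=cv2.INTER_CUBIC)])
cv2.imwrite("pics/c10.png",W)
```

```text
0.012, 0.002, 0.007, -0.001, 0.002, 0.003, 0.35,
-0.565, -0.001, -0.041, -0.001, 0.295, 0.002, 0.35,
```

View pics/c10.png

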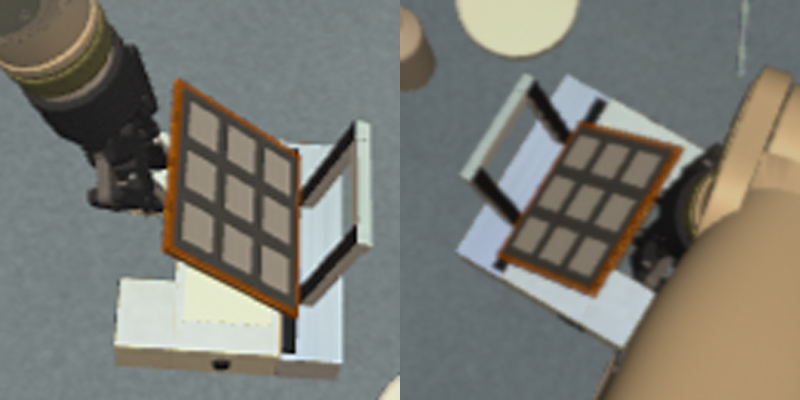

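The mask is tipped about 45°, its far edge in the groove and square, held on the fingers. I'll continue the arc.

>>> jog_arm(motion=[-0.041, 0, -0.024, 0, 0.024, 0, 0.35, -0.086, 0, -0.044, 0, 0.049, 0, 0.35, -0.132, 0, -0.061, 0, 0.073, 0, 0.35, -0.18, 0, -0.074, 0, 0.098, 0, 0.35, -0.228, 0, -0.083, 0, 0.122, 0, 0.35, -0.277, 0, -0.088, 0, 0.147, 0, 0.35, -0.326, 0, -0.09, 0, 0.171, 0, 0.35, -0.375, 0, -0.088, 0, 0.196, 0, 0.35, -0.425, 0, -0.082, 0, 0.22, 0, 0.35, -0.45, 0, -0.078, 0, 0.23, 0, 0.35, -0.475, 0, -0.072, 0, 0.244, 0, 0.35, -0.475, 0, -0.072, 0, 0.244, 0, 0.35])

```text
clock: 20.38
tcp_pos: [0.5926, 0.0465, 0.1723]
orientation: [-0.008, -0.489, 0.872, -0.004]
wrist_force: [0.2, 0.3, 0.4]
finger_gap: 0.0299
grip_force: 0.0
```

Run:
```python
from tip import *
rows(pose(),[P(84),P(88),P(92),P(96)])
print(env.get_state()["wrist_force"])
```

```text
0.001, -0.002, -0.005, 0.001, 0.002, 0.001, 0.35,
-0.049, -0.002, -0.012, 0.001, 0.027, 0.001, 0.35,
-0.099, -0.002, -0.015, 0.001, 0.051, 0.001, 0.35,
-0.149, -0.002, -0.015, 0.001, 0.076, 0.001, 0.35,
[0.2436035  0.28582055 0.37606603]
```

>>> jog_arm(motion=[-0.025, 0, -0.008, 0, 0.013, 0, 0.35, -0.049, 0, -0.012, 0, 0.027, 0, 0.35, -0.075, 0, -0.014, 0, 0.04, 0, 0.35, -0.099, 0, -0.015, 0, 0.051, 0, 0.35, -0.125, 0, -0.015, 0, 0.063, 0, 0.35, -0.149, 0, -0.015, 0, 0.076, 0, 0.35, -0.149, 0, -0.015, 0, 0.076, 0, 0.35])

```text
clock: 21.25
tcp_pos: [0.6084, 0.0723, 0.1748]
orientation: [-0.06, -0.488, 0.87, -0.033]
wrist_force: [-0.1, 1.5, 0.2]
finger_gap: 0.0298
grip_force: 0.0
```

>>> jog_arm(motion=[0.15, 0, 0, 0, 0, 0, 0.35, 0.3, 0, -0.1, 0, 0, 0, 0.35, 0.6, 0, -0.25, 0, 0, 0, 0.35, 0.8, 0, -0.3, 0, 0, 0, 0.35, 0.8, 0, -0.3, 0, 0, 0, 0.35, 0.8, 0, -0.3, 0, 0, 0, 0.35])

```text
clock: 22.0
tcp_pos: [0.5297, -0.0566, 0.2563]
orientation: [-0.06, -0.487, 0.871, -0.033]
wrist_force: [-0.1, -0.9, -0.7]
finger_gap: 0.0296
grip_force: 0.0
```

Run:
```python
from tip import *
im=read_camera("scene")[:,:,::-1]; t=read_camera("top")[:,:,::-1]
W=np.hstack([cv2.resize(im[120:320,140:480],(500,294)),cv2.resize(t[110:240,240:370],(294,294),interpolation=cv2.INTER_CUBIC)])
V=np.zeros((594,794,3),np.uint8);V[:294]=W;V[294:,:300]=cv2.resize(im[140:270,290:420],(300,300),interpolation=cv2.INTER_CUBIC)
cv2.imwrite("pics/c11.png",V)
```

```text
(no output)
```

View pics/c11.png

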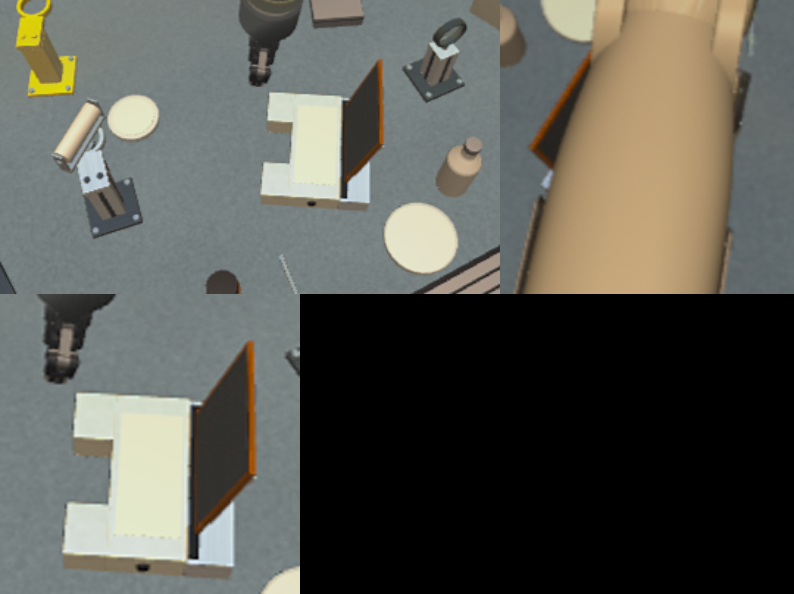

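The mask now stands in the groove and leans back on the rest, and the roller hangs in the ring. One numeric check of the top corners at scene (398,161) and (400,219), then I hand in.

Run:
```python
from tip import *
c=get_calibration("scene"); ey=np.array([-ex[1],ex[0],0])
for lean in (0,15):
    a=np.radians(lean)
    for y in (.085,-.067): print(lean,proj(c,O+ex*(.082+.152*np.sin(a))+ey*y+[0,0,.039+.152*np.cos(a)]).round(1))
```

```text
0 [380.7 158.1]
0 [379.8 215.9]
15 [397.3 160.4]
15 [397.7 218.2]
```

The corners match a 15° lean, square on both sides.

```bash
python3 -c "
from workcell import env
print(env.hand_in())"
```

```text
the job is handed in; nothing more can be done
None
```

The roller hangs by its head in the aluminium ring, the mask stands in the groove leaning back squarely on the rest, and the job was handed in after about 22 of the 72 s (no verdict came back).

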